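# Sort the seasonings into the dark and the white rack

## Robot

A 6-joint arm with a two-finger parallel gripper is mounted at the origin on a cart in front of the work surface, level with it; the furniture and walls round the work are solid. World frame = base frame: x ahead of the robot, y to its left, z up, the work surface at z = 0. Lengths are in m, angles in rad, forces in N, time in s.
With the tool pointing down it reaches from about 0.35 to 1 m from the base axis. Payload 7.1 kg.
Tool frame: the origin (TCP) lies between the finger pads; the fingertips stand 22 mm ahead of it and the grasp point (between the pads) lies 3 mm ahead of it; z points along the fingers, y is the line along which they close (so a half turn about z gives the same grasp; the last joint's range is limited). The gripper opens to 85 mm and grips with 20 to 120 N. Pads are 22 mm wide; open, the fingers measure 114 mm over their backs; the gripper's body (76 mm by 85 mm) begins 54 mm behind the grasp point. The pads swing forward as they close: fully open they stand 13 mm farther back than shut.
Start: joints at [-1.139, 0.423, 1.63, -0, 1.089, -0.019], TCP at [0.272, -0.563, 0.253] pointing down, gripper open.
Joint ranges: [-3, 3], [-0.9, 2.11], [0.09, 2.58], [-1.31, 4.45], [0.11, 2.69], [-2.54, 2.54]. Speed limits (rad/s): [2.39, 2.39, 3.01, 3.14, 3.14, 3.14].

## Interface

Orientations are given as a rotation vector (axis times angle).
In Python, from rig import manip gives the robot as it stands. The module is installed in compiled form; this text tells all that it offers. Calls block until the motion is done:
- manip.move_to(position, orientation): joint-space move of the TCP to a pose.
- manip.servo_line(position, orientation=None, rate=0.15): straight line of the TCP; orientation=None keeps the orientation; rate is the mean speed in m/s.
- manip.set_joints(angles): joint-space move.
- manip.command_gripper(opening, f_grip=None): finger opening in m; f_grip is the grip in N (None keeps the last); returns when the fingers have stopped.
- manip.hold(seconds).
- manip.solve_ik(position, orientation): joint angles nearest the present ones, or None.
- manip.camera(name): name is "side" or "top"; returns a dict with "image" (480x640x3 uint8, red, green, blue), "fx", "fy", "cx", "cy" (pixels), "cam_to_world" (4x4, takes a point from camera to world coordinates). Camera axes: x right, y down, z forward; pixel columns grow to the right and rows downward; lengths in m; the calibration is good to about 2 mm. A picture is of the moment at which its call begins. There is no depth.
A pose or a line that the arm cannot do raises manip.IKError and nothing moves.
- manip.sign_off(): hands the job in; it is judged then, once.
Readings, each from a call of its own:
- manip.get_time(): time.
- manip.get_joint_positions(): joint angles.
- manip.get_joint_vel(): joint speeds.
- manip.get_tau(): joint torques, N m.
- manip.get_position(): TCP position.
- manip.get_ee_rot(): TCP orientation.
- manip.get_contact_force(): force on the tool from outside, world axes, zero at the start.
- manip.get_torque(): the same for the moment, N m.
- manip.get_width(): finger opening in m.
- manip.get_grip_force(): force on a finger pad.
Only numpy, scipy, OpenCV 4.12 (cv2) and the standard library are available. Lean on these libraries where they do the work, as an engineer would, in place of code of your own. Each camera call takes 0.05 s, during which the arm holds its last target. There are 200 camera calls.

## Task

Put the four seasonings away by the colour of their lids: the two spice jars with dark lids (one black, one brown) go into the dark wooden rack, the white-lidded spice jar and the salt shaker into the white rack, one to each well, standing upright on the floor of the well; which of a rack's two wells each one takes does not matter. Never let any of them tip over, and leave the jam jar and the dropper bottle standing where they are.

Things in the scene. Friction and masses are not known exactly. Their poses are not given: they have to be found in the camera images.
- jar_black_lid: Upright round glass spice jar, blue and white label, black lid with a dark blue patch on top; 41 mm across, 105 mm tall (lid: top 21 mm, 40 mm across), near-straight sides, about 0.11 kg. Origin at the centre of the underside, z up along its axis.
- jar_brown_lid: Upright round glass spice jar, white contents, brown label, dark brown lid with a mottled tan-brown top; 43 mm across, 96 mm tall (lid: top 21 mm, 43 mm across), near-straight sides, about 0.11 kg. Origin at the centre of the underside, z up along its axis.
- jar_white_lid: Upright round clear glass spice jar, small brown label, white lid; 44 mm across, 109 mm tall (lid: top 21 mm, 44 mm across), near-straight sides, about 0.11 kg. Origin at the centre of the underside, z up along its axis.
- salt_shaker: Upright clear glass salt shaker filled with white salt, pale grey perforated domed top; 44 mm across at its widest, 90 mm tall, top 24 mm is a 34 to 44 mm wide cap, about 0.1 kg; can be gripped round the body 40 to 60 mm up. Origin at the centre of the underside, z up along its axis.
- rack_dark: Rack: a dark brown wooden block, 184 x 88 x 24 mm, fixed to the worktop, with a small steel bail handle low on each short end (14 mm further out). Two round wells, 62 mm across and 14 mm deep, open upward; their centres lie on the block's long axis (its own x) at x = +42 mm and x = -42 mm. The floor of the wells is 10 mm above the worktop. Origin at the centre of the underside, z up, x along the long side.
- rack_white: Rack: a white-painted block, 184 x 88 x 24 mm, fixed to the worktop, with a small steel bail handle low on each short end (14 mm further out). Two round wells, 62 mm across and 14 mm deep, open upward; their centres lie on the block's long axis (its own x) at x = +42 mm and x = -42 mm. The floor of the wells is 10 mm above the worktop. Origin at the centre of the underside, z up, x along the long side.
- dropper_bottle: Bystander: brown glass bottle with a black dropper top, 33 mm across, 102 mm tall, standing among the seasonings; not to be moved. Origin at the centre of the underside, z up along its axis.
- jam_jar: Bystander: jar of pink jam with a gold lid, 66 mm across, 100 mm tall, standing among the seasonings; not to be moved. Origin at the centre of the underside, z up along its axis.
Things that resemble listed ones, but are neither listed nor needed, are in the scene too. What is shaped like the jar_black_lid but red is not meant.

How it is judged:
At the end, for the whole second after the job is handed in: Both dark-lidded jars stand in the dark rack's wells, white-lidded jar and salt shaker in the white rack's: each within 13 mm of a well centre along each rack axis, underside 5 to 14 mm above the rack's underside, within 0.1 rad of upright, at rest ((x of jar_black_lid in the frame of rack_dark between 0.029 and 0.055 m or x of jar_black_lid in the frame of rack_dark between -0.055 and -0.029 m) and y of jar_black_lid in the frame of rack_dark between -0.013 and 0.013 m and z of jar_black_lid in the frame of rack_dark between 0.005 and 0.014 m and angle between each of jar_black_lid, jar_brown_lid, jar_white_lid, salt_shaker's own z axis and vertical below 0.1 rad and linear speed of each of jar_black_lid, jar_brown_lid, jar_white_lid, salt_shaker below 0.02 m/s and (x of jar_brown_lid in the frame of rack_dark between 0.029 and 0.055 m or x of jar_brown_lid in the frame of rack_dark between -0.055 and -0.029 m) and y of jar_brown_lid in the frame of rack_dark between -0.013 and 0.013 m and z of jar_brown_lid in the frame of rack_dark between 0.005 and 0.014 m and (x of jar_white_lid in the frame of rack_white between 0.029 and 0.055 m or x of jar_white_lid in the frame of rack_white between -0.055 and -0.029 m) and y of jar_white_lid in the frame of rack_white between -0.013 and 0.013 m and z of jar_white_lid in the frame of rack_white between 0.005 and 0.014 m and (x of salt_shaker in the frame of rack_white between 0.029 and 0.055 m or x of salt_shaker in the frame of rack_white between -0.055 and -0.029 m) and y of salt_shaker in the frame of rack_white between -0.013 and 0.013 m and z of salt_shaker in the frame of rack_white between 0.005 and 0.014 m); the robot touches nothing.
It fails at once if a seasoning is tipped over (more than 0.6 rad from upright) (angle between any of jar_black_lid, jar_brown_lid, jar_white_lid, salt_shaker's own z axis and vertical above 0.6 rad).
It fails at once if the jam jar or the dropper bottle is displaced by more than 25 mm or tipped over (distance of any of dropper_bottle, jam_jar from where it was at the start of the episode above 0.025 m or angle between any of dropper_bottle, jam_jar's own z axis and vertical above 0.6 rad).
It also fails if it takes over 99 s, if anything falls off the work surface, if the arm or the gripper's body presses on something with over 40 N, if the wrist force passes 120 N, or if a joint passes its speed limit or range.

## Working session

There is one attempt and no reset: what is moved stays moved. The work goes in short steps, each a Python script; the robot and the scene stay as the last script left them, time stands still between calls to the robot, and variables do not carry over. Pictures are saved under pics/ and viewed, at most 14 in all, crops included, and the job is handed in when it is done.

```bash
mkdir -p pics
python3 - <<'E'
from rig import manip
import cv2,numpy as np,pickle
for n in("top","side"):
    c=manip.camera(n); cv2.imwrite(f"pics/{n}0.png",c["image"][:,:,::-1]); pickle.dump(c,open(n+".pkl","wb"))
    print(n,c["fx"],c["cx"],c["cy"],np.round(c["cam_to_world"],3).tolist())
print(manip.get_ee_rot(),manip.get_time())
E
```

```text
top 487.5426259143207 320.1110886674904 235.32782528579773 [[0.019, -0.993, 0.118, 0.397], [-1.0, -0.018, 0.012, -0.025], [-0.01, -0.118, -0.993, 1.068], [0.0, 0.0, 0.0, 1.0]]
side 471.4189865462985 322.31987545228236 238.2293069722712 [[-1.0, -0.015, -0.016, 0.523], [0.007, 0.469, -0.883, 0.868], [0.02, -0.883, -0.469, 0.515], [0.0, 0.0, 0.0, 1.0]]
[-3.06076775e+00 -7.01824113e-01  4.89590358e-04] 0.1
```

View pics/top0.png

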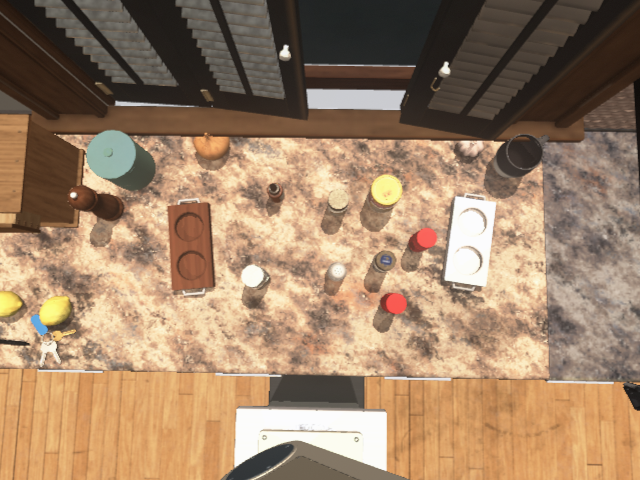

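View pics/side0.png

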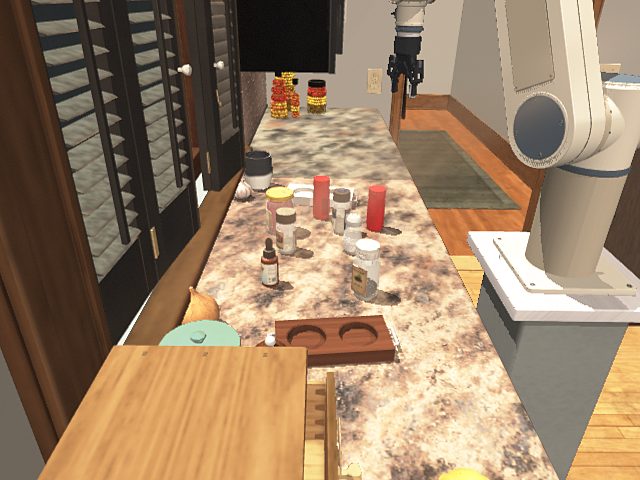

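The top view shows the following lids:

- Black lid with blue patch at (385,261). The look-alikes are the red jars at (424,239) and (396,303).
- Mottled tan-brown lid at (338,200). The look-alikes are the dropper at (275,190) and the gold jam lid at (386,190).
- White lid at (253,275) and grey salt dome at (336,271), which could be mistaken for each other.

The dark rack is at about (191,247) and the white one at about (469,242). In the side view the tops are white (368,246), salt (353,217), black (342,195) and brown (287,215). Next I'll check with one close crop and measure.

```bash
cat > h.py <<'E'
import numpy as np,cv2,pickle
def ray(c,u,v):
    T=np.array(c["cam_to_world"]); d=np.array([(u-c["cx"])/c["fx"],(v-c["cy"])/c["fy"],1.])
    return T[:3,3],T[:3,:3]@d
def plane(c,u,v,z):
    o,d=ray(c,u,v); return o+d*(z-o[2])/d[2]
def tri(c1,p1,c2,p2):
    o1,d1=ray(c1,*p1);o2,d2=ray(c2,*p2)
    s=np.linalg.lstsq(np.c_[d1,-d2],o2-o1,rcond=None)[0]
    a,b=o1+s[0]*d1,o2+s[1]*d2
    return (a+b)/2,np.linalg.norm(a-b)
def proj(c,p):
    T=np.array(c["cam_to_world"]); q=T[:3,:3].T@(np.array(p)-T[:3,3])
    return np.array([c["fx"]*q[0]/q[2]+c["cx"],c["fy"]*q[1]/q[2]+c["cy"]])
E
python3 - <<'E'
from h import *
t=pickle.load(open("top.pkl","rb"));s=pickle.load(open("side.pkl","rb"))
a=t["image"][165:325,225:445,::-1]; b=s["image"][175:310,240:420,::-1]
a=cv2.resize(a,None,fx=3.4,fy=3.4,interpolation=cv2.INTER_CUBIC); b=cv2.resize(b,None,fx=4.4,fy=4.4,interpolation=cv2.INTER_CUBIC)
cv2.imwrite("pics/ca.png",a);cv2.imwrite("pics/cb.png",b)
P=dict(black=((385,261),(342,195),.105),brown=((338,200),(287,215),.096),white=((253,275),(368,246),.109),salt=((336.5,270.5),(353,217),.09),jam=((386,190),(280,193),.1),drop=((275,187),(268,241),.102))
for k,(p,q,z) in P.items():
    x,e=tri(t,p,s,q);print(k,plane(t,*p,z).round(3),"tri",x.round(3),round(e,4))
hsv=cv2.cvtColor(t["image"],cv2.COLOR_RGB2HSV)
for n,m,roi in(("dark",(hsv[...,2]<140)&(hsv[...,1]>110),(150,195,230,300)),("white",(hsv[...,2]>150)&(hsv[...,1]<45),(435,185,505,295))):
    M=np.zeros(m.shape,np.uint8);x0,y0,x1,y1=roi;M[y0:y1,x0:x1]=m[y0:y1,x0:x1]*255
    M=cv2.morphologyEx(M,cv2.MORPH_OPEN,np.ones((7,7)))
    C=max(cv2.findContours(M,cv2.RETR_EXTERNAL,cv2.CHAIN_APPROX_NONE)[0],key=cv2.contourArea)
    W=np.array([plane(t,u,v,.024)[:2] for u,v in C[:,0]],np.float32)
    print(n,cv2.minAreaRect(W*1000))
E
```

```text
black [ 0.462 -0.142  0.105] tri [ 0.462 -0.144  0.091] 0.0016
brown [ 0.585 -0.048  0.096] tri [ 0.585 -0.048  0.083] 0.0037
white [0.43  0.117 0.109] tri [0.428 0.118 0.102] 0.0039
salt [ 0.442 -0.047  0.09 ] tri [ 0.442 -0.047  0.081] 0.0012
jam [ 0.606 -0.144  0.1  ] tri [ 0.606 -0.145  0.094] 0.0023
drop [0.608 0.08  0.102] tri [0.611 0.081 0.089] 0.0007Traceback (most recent call last):
  File "<stdin>", line 13, in <module>
ValueError: max() iterable argument is empty
```

View pics/ca.png

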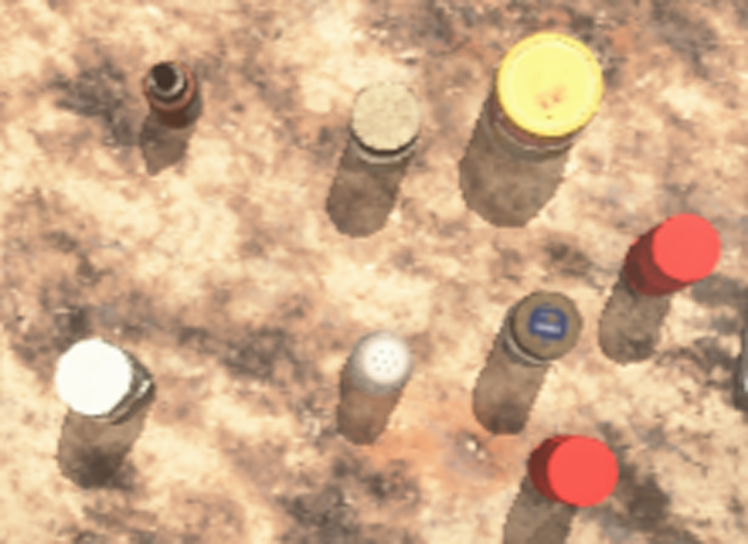

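View pics/cb.png

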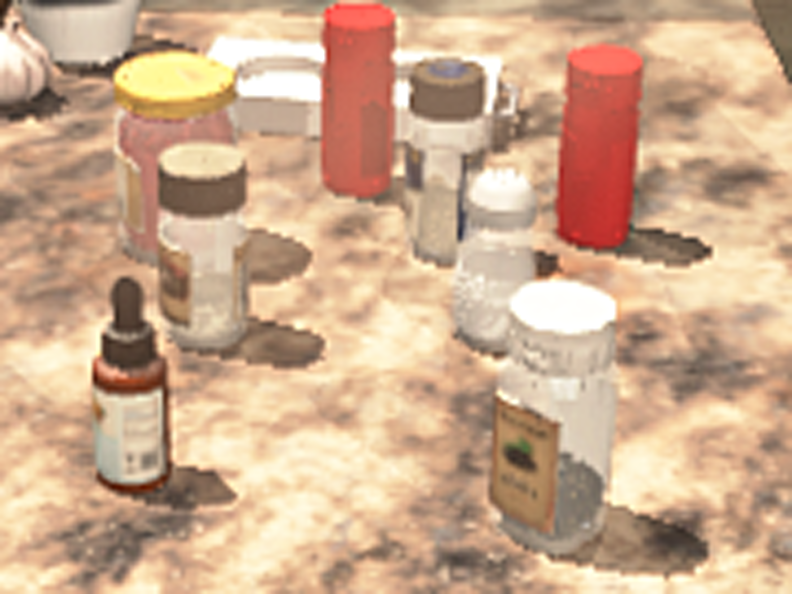

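The crops confirm the choice. In full-image top pixels the lids are brown (338.2,199.4), black with blue patch (385.6,261.2), white (252.6,276.2) and perforated salt (337.6,270.3). In the side view the top centres are (286.1,212), (342,191.4), (368,244.5) and (354.3,216). The reds are plainly different. Next I'll refine these and measure the racks.

Run:
```python
from h import *
t=pickle.load(open("top.pkl","rb"));s=pickle.load(open("side.pkl","rb"))
P=dict(black=((385.6,261.2),(342,191.4),.105),brown=((338.2,199.4),(286.1,212),.096),white=((252.6,276.2),(368,244.5),.109),salt=((337.6,270.3),(354.3,215.5),.09),jam=((386.8,190.3),(280,192),.1),drop=((273.5,187.5),(268.5,239),.102),red1=((426.8,237.9),(322,178),.105),red2=((396.5,303.2),(377.5,188),.105))
for k,(p,q,z) in P.items():
    x,e=tri(t,p,s,q);print(k,plane(t,*p,z).round(3),"tri",x.round(3),round(e,4))
hsv=cv2.cvtColor(t["image"],cv2.COLOR_RGB2HSV)
print(hsv[212,190],hsv[247,175],hsv[247,190],hsv[247,160],hsv[247,220],"w",hsv[242,470],hsv[210,455],hsv[242,505])
for n,m,roi in(("dark",(hsv[...,2]<150)&(hsv[...,1]>130),(155,198,225,300)),("white",(hsv[...,2]>150)&(hsv[...,1]<40),(438,185,505,295))):
    M=np.zeros(m.shape,np.uint8);x0,y0,x1,y1=roi;M[y0:y1,x0:x1]=m[y0:y1,x0:x1]*255
    M=cv2.morphologyEx(cv2.morphologyEx(M,cv2.MORPH_CLOSE,np.ones((5,5))),cv2.MORPH_OPEN,np.ones((13,13)))
    cs=cv2.findContours(M,cv2.RETR_EXTERNAL,cv2.CHAIN_APPROX_NONE)[0]
    if not cs: print(n,"none",m[y0:y1,x0:x1].mean());continue
    C=max(cs,key=cv2.contourArea)
    W=np.array([plane(t,u,v,.024)[:2] for u,v in C[:,0]],np.float32)
    print(n,cv2.minAreaRect(W*1000),cv2.boundingRect(C))
A=[cv2.resize(t["image"][190:300,x:x+80,::-1],None,fx=5,fy=5,interpolation=cv2.INTER_CUBIC) for x in(150,430)]
cv2.imwrite("pics/racks.png",np.hstack(A)[:,:800])
```

```text
black [ 0.462 -0.143  0.105] tri [ 0.462 -0.144  0.1  ] 0.0003
brown [ 0.586 -0.048  0.096] tri [ 0.586 -0.048  0.09 ] 0.0018
white [0.427 0.118 0.109] tri [0.427 0.119 0.105] 0.0012
salt [ 0.443 -0.049  0.09 ] tri [ 0.441 -0.049  0.084] 0.0043
jam [ 0.605 -0.146  0.1  ] tri [ 0.606 -0.146  0.095] 0.0012
drop [0.607 0.083 0.102] tri [0.609 0.084 0.094] 0.0017
red1 [ 0.51  -0.225  0.105] tri [ 0.509 -0.225  0.102] 0.0024
red2 [ 0.38  -0.165  0.105] tri [ 0.379 -0.165  0.102] 0.0027
[ 10 137 110] [ 10 148 160] [  9 145 148] [ 12  88 166] [ 14  90 221] w [120   1 253] [ 30   3 252] [ 13  80 185]
dark ((461.6992492675781, 238.33218383789062), (76.12494659423828, 34.45625686645508), 2.8151919841766357) (195, 243, 17, 36)
white ((513.9129638671875, -333.38720703125), (90.85863494873047, 207.04969787597656), 81.91329956054688) (445, 195, 50, 94)
```

View pics/racks.png

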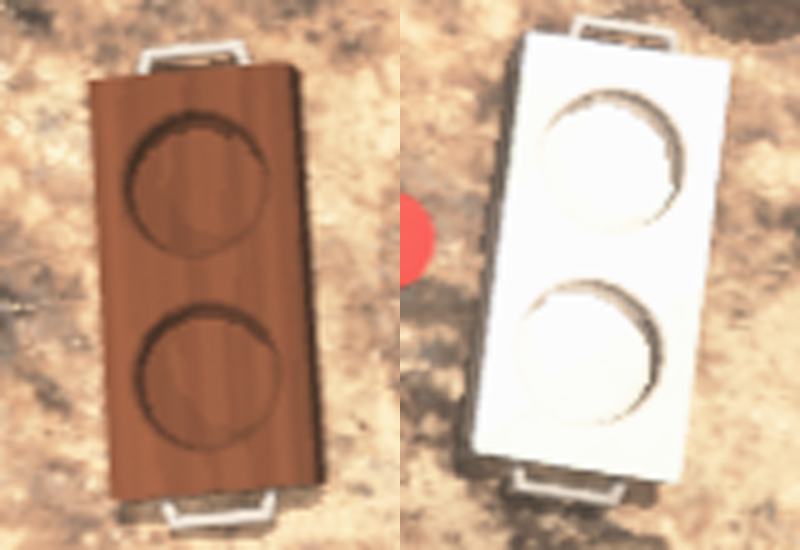

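The rack crop gives these top-face corners:

- **Dark rack:** (91,82), (292,64), (318,484), (112,499). Wells at (198,184) and (210,377).
- **White rack:** (527,33), (730,62), (682,481), (474,455). Wells at (613,160) and (591,353).

I'll compute the wells from both and check that every pose is reachable.

```bash
cat > plan.py <<'E'
from h import *
from scipy.spatial.transform import Rotation as Rn
t=pickle.load(open("top.pkl","rb"));s=pickle.load(open("side.pkl","rb"))
def f(p,u0): return (u0+p[0]/5,190+p[1]/5)
def rack(cor,wel,u0,verb=0):
    C=np.array([plane(t,*f(p,u0),.024)[:2] for p in cor]);W=np.array([plane(t,*f(p,u0),.024)[:2] for p in wel])
    ax=(C[0]+C[1]-C[2]-C[3])/2;L=np.linalg.norm(ax);c=C.mean(0);ax/=L
    w=np.array([c+.042*ax,c-.042*ax])
    if verb: print("len",L.round(3),"wid",np.linalg.norm(C[0]-C[1]).round(3),"axis",np.degrees(np.arctan2(ax[1],ax[0])).round(1),"\n rect wells",w.round(4).tolist(),"rim wells",W.round(4).tolist())
    return (w+W)/2,np.degrees(np.arctan2(ax[1],ax[0]))
DK=([(91,82),(292,64),(318,484),(112,499)],[(198,184),(210,377)],150)
WH=([(527,33),(730,62),(682,481),(474,455)],[(613,160),(591,353)],350)
def Rd(phi):
    a=np.radians(phi);y=np.array([np.cos(a),np.sin(a),0]);z=np.array([0,0,-1.]);return Rn.from_matrix(np.c_[np.cross(y,z),y,z]).as_rotvec()
E
python3 - <<'E'
from plan import *
from rig import manip
dw,da=rack(*DK,1);ww,wa=rack(*WH,1)
for p,q in (((307,335),f((198,184),150)),((358,330),f((210,377),150))):print("rim tri",[np.round(v,3) for v in tri(t,q,s,p)])
print("now phi",np.degrees(np.arctan2(*Rn.from_rotvec(manip.get_ee_rot()).as_matrix()[[1,0],1])))
T=dict(black=(.462,-.143,150),brown=(.586,-.048,0),white=(.427,.118,0),salt=(.443,-.049,0))
for i in(0,1):T[f"dw{i}"]=(*dw[i],da+90);T[f"ww{i}"]=(*ww[i],wa+90)
for k,(x,y,p) in T.items():
    for pp in(p,p+180):
        for z in(.065,.22):
            j=manip.solve_ik([x,y,z],Rd(pp));print(k,round(pp),z,None if j is None else np.round(j,2))
E
```

```text
len 0.182 wid 0.088 axis 6.1 
 rect wells [[0.5341, 0.271], [0.4506, 0.2621]] rim wells [[0.5341, 0.2709], [0.4507, 0.2615]]
len 0.184 wid 0.088 axis -7.8 
 rect wells [[0.5553, -0.3411], [0.4721, -0.3297]] rim wells [[0.5552, -0.3403], [0.4717, -0.3294]]
rim tri [array([0.534, 0.272, 0.021]), np.float64(0.001)]
rim tri [array([0.451, 0.261, 0.024]), np.float64(0.0)]
now phi -64.17101953756439
black 150 0.065 None
black 150 0.22 None
black 330 0.065 [-0.32  0.54  2.04 -0.    0.56  0.2 ]
black 330 0.22 [-0.32  0.26  1.96 -0.    0.91  0.2 ]
brown 0 0.065 [-0.1   0.64  1.81 -0.    0.7  -0.1 ]
brown 0 0.22 [-0.1   0.41  1.74 -0.    0.99 -0.1 ]
brown 180 0.065 None
brown 180 0.22 None
white 0 0.065 [ 0.24  0.51  2.12 -0.    0.51  0.24]
white 0 0.22 [ 0.24  0.2   2.05 -0.    0.89  0.24]
white 180 0.065 None
white 180 0.22 None
salt 0 0.065 [-0.14  0.51  2.12 -0.    0.51 -0.14]
salt 0 0.22 [-0.14  0.21  2.04 -0.    0.89 -0.14]
salt 180 0.065 None
salt 180 0.22 None
dw0 96 0.065 [ 0.45  0.65  1.78  0.    0.71 -1.23]
dw0 96 0.22 [ 0.45  0.42  1.72  0.    1.   -1.23]
dw0 276 0.065 [ 0.45  0.65  1.78 -0.    0.71  1.91]
dw0 276 0.22 [ 0.45  0.42  1.72 -0.    1.    1.91]
ww0 82 0.065 [-0.57  0.7   1.66 -0.    0.78 -2.  ]
ww0 82 0.22 [-0.57  0.5   1.59  0.    1.05 -2.  ]
ww0 262 0.065 [-0.57  0.7   1.66 -0.    0.78  1.14]
ww0 262 0.22 [-0.57  0.5   1.59 -0.    1.05  1.14]
dw1 96 0.065 [ 0.5   0.57  1.96  0.    0.61 -1.17]
dw1 96 0.22 [ 0.5   0.32  1.89  0.    0.94 -1.17]
dw1 276 0.065 [ 0.5   0.57  1.96 -0.    0.61  1.97]
dw1 276 0.22 [ 0.5   0.32  1.89 -0.    0.94  1.97]
ww1 82 0.065 [-0.63  0.63  1.83 -0.    0.68 -2.07]
ww1 82 0.22 [-0.63  0.39  1.77  0.    0.98 -2.07]
ww1 262 0.065 [-0.63  0.63  1.83 -0.    0.68  1.08]
ww1 262 0.22 [-0.63  0.39  1.77 -0.    0.98  1.08]
```

Racks, wells and heights agree (rim 21–24 mm, size 184x88), so I'll write the pick and place helper and start with the white jar.

```bash
cat > pp.py <<'E'
from plan import *
from rig import manip as m
dw,da=rack(*DK);ww,wa=rack(*WH)
H=.225
def pick(x,y,phi,g):
    m.command_gripper(.07,40)
    m.move_to([x,y,H],Rd(phi)); m.servo_line([x,y,g+.003],rate=.2)
    f0=m.get_contact_force(); m.command_gripper(.02,35)
    w=m.get_width(); print("grip w",round(w,4),"F",round(m.get_grip_force(),1))
    if w<.03: raise SystemExit("missed")
    m.servo_line([x,y,H],rate=.2); print("lifted w",round(m.get_width(),4),"t",round(m.get_time(),1))
def place(w,phi,g):
    x,y=w; m.move_to([x,y,H],Rd(phi)); m.servo_line([x,y,g+.003+.018],rate=.2)
    m.hold(.2); f0=m.get_contact_force()[2]
    for dz in (.014,.012,.0105,.009,.0075):
        m.servo_line([x,y,g+.003+dz],rate=.05); m.hold(.1); f=m.get_contact_force()[2]-f0
        if abs(f)>2: break
    print("floor dz",dz,"dF",round(f,1)); m.command_gripper(.07); m.servo_line([x,y,H],rate=.2)
    print("w",round(m.get_width(),4),"t",round(m.get_time(),1))
E
python3 - <<'E'
from pp import *
pick(.427,.118,0,.063); place(ww[0],262,.063)
for n in("top","side"): cv2.imwrite(f"pics/{n}1.png",m.camera(n)["image"][:,:,::-1])
E
```

```text
grip w 0.05 F 34.0
lifted w 0.0497 t 5.1
floor dz 0.0105 dF 8.2
w 0.0698 t 10.2
```

View pics/side1.png

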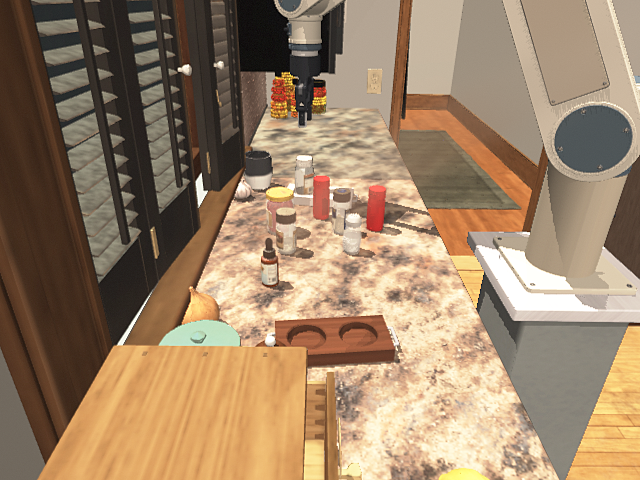

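The white jar stands upright in the far well of the white rack (304,165), and everything else is in place. Salt next, then brown to the far dark well and black to the near one.

Run:
```python
from pp import *
pick(.442,-.049,0,.047); place(ww[1],262,.047)
pick(.586,-.048,0,.06); place(dw[0],96,.06)
c=m.camera("side"); cv2.imwrite("pics/side2.png",c["image"][:,:,::-1])
```

```text
grip w 0.0398 F 34.0
lifted w 0.0392 t 14.1
floor dz 0.0105 dF 8.0
w 0.07 t 18.8
grip w 0.0423 F 35.1
lifted w 0.0424 t 22.5
floor dz 0.0105 dF 11.0
w 0.0701 t 27.1
```

View pics/side2.png

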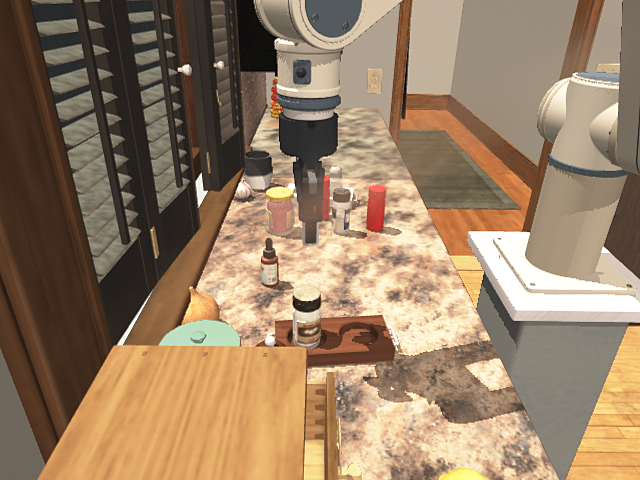

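The brown-lid jar stands upright in the far dark well (307,320), and the salt is in the white rack (336,180). Now the black jar, after which the arm retreats to check everything.

Run:
```python
from pp import *
pick(.462,-.143,330,.062); place(dw[1],96,.062)
m.set_joints([-1.139,.423,1.63,0,1.089,-.019])
c=m.camera("side");t2=m.camera("top"); pickle.dump((t2,c),open("end.pkl","wb"))
A=[cv2.resize(t2["image"][190:300,x:x+80,::-1],None,fx=5,fy=5,interpolation=cv2.INTER_CUBIC) for x in(150,430)]
cv2.imwrite("pics/racks2.png",np.hstack(A))
cv2.imwrite("pics/side3.png",c["image"][:,:,::-1])
```

```text
grip w 0.0402 F 33.0
lifted w 0.0398 t 31.2
floor dz 0.0105 dF 8.9
w 0.0698 t 36.1
```

View pics/racks2.png

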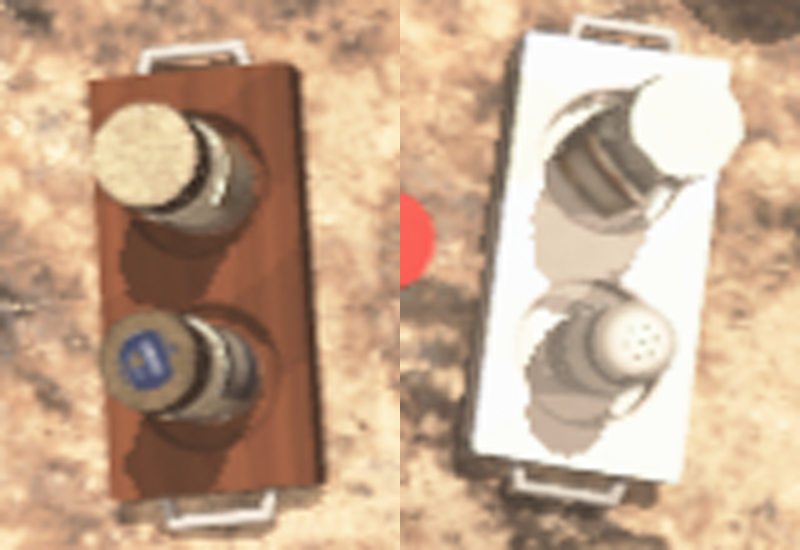

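View pics/side3.png

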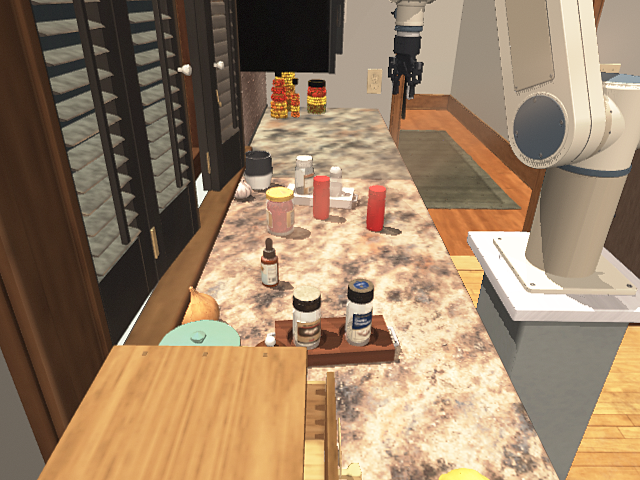

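The lid centres in the crop are brown (145,155), black (150,362), white (687,128) and salt (633,340). All four look upright and seated. The jam jar and dropper bottle have not moved. A quick numerical check, then I hand in if the offsets are good.

Run:
```python
from pp import *
L=[("brown",(145,155),150,.106,dw[0],da,(307,294.5)),("black",(150,362),150,.115,dw[1],da,(361,285)),("white",(687,128),350,.119,ww[0],wa,(304,157)),("salt",(633,340),350,.099,ww[1],wa,(336.5,168))]
ok=True
for n,p,u,z,w,a,q in L:
    d=plane(t,*f(p,u),z)[:2]-w; r=np.radians(a); e=np.array([d@[np.cos(r),np.sin(r)],d@[-np.sin(r),np.cos(r)]])*1000
    ok&=abs(e).max()<9; print(n,e.round(1),"tri z",tri(t,f(p,u),s,q)[0][2].round(3))
print(ok,m.get_time())
if ok: print(m.sign_off())
```

```text
brown [ 0.4 -1.5] tri z 0.1
black [ 0.6 -1.5] tri z 0.112
white [-1.2 -0.2] tri z 0.116
salt [-0.8  5.3] tri z 0.093
True 39.175
the job is handed in; nothing more can be done
None
```

The job is handed in at about 39 s: all four seasonings stand upright in the right racks, each within about 5 mm of its well centre by my camera check, and the jam jar and dropper bottle look unmoved; the sign-off call returned no verdict.

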